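Show the electromagnet's nail core to the inspection camera

TASK

Switch the electromagnet off by throwing its toggle fully over towards the bolt-head end and leave it off; only then take the nail core by its bolt end and draw it straight out of the coil. Hold it up in front of the inspection camera for the check: level, nail points facing the lens and square to it, centred on the lens, with the points about 6 cm from the glass. Do not touch the camera or shift anything else on the worktop, and finish holding the core there, still, in the gripper.

Things in the scene. Friction and masses are not known exactly. Their poses are not given: they have to be found in the camera images.
- board: demonstration electromagnet, fixed: varnished pine board 250 (x) x 130 (y) mm on rubber feet, top 22 mm above the worktop; origin on the worktop under the board's centre, z up. Carries the coil, a black toggle switch at x 55, y 43 mm, a two-cell holder at x 86 to 120, y -40 to 20 mm (39 mm above the worktop) and two brass terminals at x 113, y 42 and 58 mm (32 mm above the worktop)
- coil_mouth (a point): centre of the coil's bore at its -x face (board x = -8 mm), 51 mm above the worktop. The coil runs from here 58 mm along the board's +x: red spool with flanges of 56 mm diameter (tops 79 mm above the worktop), copper winding of 46 mm diameter, bore of 18 mm diameter, level along the board's x axis
- toggle (a joint): the switch's toggle: 0 = on, leaning 0.45 rad from vertical towards the board's +x (cell holder) end; 0.9 = off, leaning 0.45 rad to the -x (bolt-head) end; off counts from 0.75. Swings in the board's x-z plane about a pivot at board x 55, y 43 mm, 38 mm above the worktop; no snap: it stays where it is left, and takes about 2 N at the tip
- toggle_tip (a point): near the round tip of the toggle, 30 mm from its pivot; the toggle is a bat, black and 8 mm thick over a steel neck, standing out of a round black housing of 38 mm diameter whose brass bush tops out 39 mm above the worktop
- core: nail core, about 150 g, 140 mm long, lying in the bore along the board's x. Origin on its axis at mid-length; its x runs from bolt head to nail points. Nail bundle 15 mm thick, x -25 to 70 mm; hollow dark bolt: threaded sleeve 18 mm thick, x -60 to -25, hexagon head 23 x 27 mm, x -70 to -60. Points stand about 20 mm out of the coil at +x; pull it 80 mm towards the board's -x to clear the bore
- core_grip (a point): point on the core's axis in the middle of the bolt's threaded sleeve, at x = -42 mm of the core; the place to grip, across 18 mm. 10 mm of free air beneath a fingertip 19 mm below it
- core_points (a point): point on the core's axis at the nail points, x = +70 mm of the core, 112 mm from core_grip
- camera: inspection camera, a black barrel of 33 mm diameter, 94 mm long, lying level in a two-prong clamp on the retort stand. Origin at the centre of the front glass, z up; it looks along its own -x, its barrel, clamp and rod lie at +x and -y of it. Its height differs from start to start, 150 to 220 mm
- focus (a point): the point 60 mm in front of the middle of the front glass, on the camera's axis: the nail points belong here, with the core's x axis along the camera's x axis
- stand: retort stand, fixed: grey base plate 125 x 200 x 12 mm, origin under its centre; steel rod of 12 mm diameter, 430 mm tall, at y = -75 mm of it
- ring_magnet: white ceramic ring magnet lying flat, 44 mm diameter, 10 mm thick; leave alone
- compass: brass plotting compass, 25 mm diameter, 8 mm high; leave alone
- u_core: dark iron U-core lying flat, 60 x 44 x 14 mm; leave alone
- alnico: small alnico cylinder magnet standing on the board near its -x +y corner, 12 mm diameter, 25 mm high; leave alone
- spare_coil: spare coil like the board's, standing on end, 56 mm diameter, 58 mm high; leave alone
- multimeter: hand multimeter, 150 x 76 x 40 mm; leave alone
- screwdriver: screwdriver, 170 mm long, lying; leave alone
Things that resemble listed ones, but are neither listed nor needed, are in the scene too. What is shaped like the core but pink or turquoise is not meant.

How it is judged (in metres and radians):
On the way, in this order (a step that is already met when the one before it is completed fails the run):
1. the toggle is thrown fully to off with the core still in the coil (value of joint toggle above 0.75 rad and x of core_points in the frame of board above 0.055 m), for 0.2 s.
2. the core is drawn right out of the coil, held in the fingers (x of core_points in the frame of board below -0.01 m and contact force between the fingers and core above 1 N and value of joint toggle above 0.75 rad), for 0.1 s.
At the end, for the whole second after the job is handed in: Core held still in the air by the fingers alone: points facing the lens, 42 to 78 mm from the glass, within 12 mm of its axis sideways and in height, core axis within 0.16 rad of the camera's. Toggle off (over 0.75 rad). Every bystander within 15 mm of its start (x of core_points in the frame of camera between -0.078 and -0.042 m and y of core_points in the frame of camera between -0.012 and 0.012 m and z of core_points in the frame of camera between -0.012 and 0.012 m and angle between the x axis of core and the x axis of camera, either way round below 0.16 rad and x of core_grip in the frame of camera below -0.14 m and linear speed of core below 0.015 m/s and angular speed of core below 0.15 rad/s and contact force between the fingers and core above 1 N and contact force between core and camera below 0.1 N and contact force between core and board below 0.1 N and contact force between core and stand below 0.1 N and value of joint toggle above 0.75 rad and distance of each of ring_magnet, compass, u_core, alnico, spare_coil, multimeter, screwdriver from where it was at the start of the episode below 0.015 m); the arm keeps its last pose, push and grip.
It fails at once if the core is moved more than 20 mm while the toggle is not off (distance of core from where it was at the start of the episode above 0.02 m and value of joint toggle below 0.7 rad).
It fails at once if anything touches the camera (contact force between camera and anything else above 1 N).
It fails at once if a bystander is shifted more than 15 mm (distance of any of ring_magnet, compass, u_core, alnico, spare_coil, multimeter, screwdriver from where it was at the start of the episode above 0.015 m).
It also fails if it takes over 54 s, if anything falls off the work surface, if the arm or the gripper's body presses on something with over 40 N, if the wrist force passes 120 N, or if a joint passes its speed limit or range.

ROBOT

A 6-joint arm with a two-finger parallel gripper is mounted at the origin on the work surface. World frame = base frame: x ahead of the robot, y to its left, z up, the work surface at z = 0. Lengths are in m, angles in degrees, forces in N, time in s.
With the tool pointing down it reaches from about 0.25 to 0.725 m from the base axis. Payload 9.7 kg.
Tool frame: the origin (TCP) lies at the centre of the arm's flange, where the gripper is bolted on; the fingertips stand 173 mm ahead of it and the grasp point (between the pads) lies bot.grip_depth ahead of it (bot.grip_depth is the distance from the TCP to the grasp point, in m); z points along the fingers, y is the direction in which the jaws open and shut (so a half turn about z gives the same grasp; the last joint's range is limited). The gripper opens to 85 mm and grips with 20 to 120 N. Pads are 22 mm wide; open, the fingers measure 114 mm over their backs; the gripper's body (76 mm by 85 mm) begins 54 mm behind the grasp point. The pads swing forward as they close: fully open they stand 13 mm farther back than shut.
Start: joints at [63.713, 4.979, 10.078, 95.1, 0, 90], TCP at [0.244, 0.493, 0.405] pointing down, gripper open.
Joint ranges: [-179.16, 179.16], [-48.56, 103.87], [-65.8, 70.77], [-126.05, 130.52], [-82.76, 87.17], [-180, 180]. Speed limits (degrees/s): [127.2, 127.2, 147.25, 180, 180, 180].

INTERFACE

Orientations are given as [roll, pitch, yaw] about the fixed x, y, z axes, in that order (R = Rz(yaw) Ry(pitch) Rx(roll)).
In Python, from workcell import status, viewer, bot gives the robot as it stands. The module is installed in compiled form; this text tells all that it offers.
- The arm moves only by the tool move_arm, never from a script. Its argument "commands" is a list of rows, each an object with "claw": the gripper's target within -1 to 1 (fully open at 1, half-way at 0, shut at -1); "travel": the shift along the tool's x, y, z in cm, a list of three; "turn": the turn about the tool's z in degrees. A call has 1 to 5 rows; each row shifts and turns the commanded pose from where the row before left it, along the tool's axes as they then stand; what a row does not reach is not made up. A row lasts 1/12 s, in which the tool goes at most 41.7 mm and 7.16 degrees, less where a joint would pass 70% of its speed; a pose out of reach is approached as far as the arm can. A call is refused whole if a number of a shift passes 4.17 or a number of a turn 7.16, either way. A call with a gripper value outside its range is refused whole. The fingers move at their own pace and stop on an object; "squeeze" is the grip in N (left out, the last holds). Time passes only in rows, so rows that do not move let the fingers close. It gives the time, the measured TCP pose, the force and the opening at its end, in the units of the state.
- status.get_obs(): the state, without advancing time (a new reading comes with each control period).
- viewer.camera(name): name is "scene" or "top" or "wrist"; returns the picture (400x640x3 uint8, blue, green, red); there is no depth.
- viewer.camera_params(name): a dict with "camera_matrix" (3x3 intrinsics, pixels), "D" ([k1, k2, p1, p2, k3] as OpenCV has them; the pictures are not rectified), "xyz" and "rotation" of the camera in the world. Camera axes: x right, y up, looking along -z (the intrinsics and any distortion apply to the point x, -y, -z); pixel columns grow to the right and rows downward; lengths in m; the calibration is good to about 2 mm. A picture is of the moment at which its call begins: read the wrist's pose just before it. camera_params takes no time and is no camera call; for the wrist camera it gives the pose at the moment of the call.
- bot.job_done(): hands the job in, once; it reports no verdict.
The state is a dict: "time": time; "q": joint angles; "qd": joint speeds; "joint_efforts": joint torques, N m; "ee_pos": TCP position; "tcp_rot": TCP orientation; "wrist_force": force on the tool from outside, world axes, zero at the start; "torque": the same for the moment, N m; "opening": finger opening in m.
Only numpy, scipy, OpenCV 4.12 (cv2) and the standard library are available. Lean on these libraries where they do the work, as an engineer would, in place of code of your own. Each camera call takes 0.05 s, during which the arm holds its last target.

## Working session

There is one attempt and no reset: what is moved stays moved. The work goes in short steps, Python scripts to look and compute and a tool call to move; the robot and the scene stay as the last step left them, time stands still between calls to the robot, and variables do not carry over. Pictures are saved under pics/ and viewed, and the job is handed in when it is done.

Besides the shell and the picture viewer there is one more tool, called after ">>>" by a JSON object that holds its "method" and its "body", one argument or row to a line. move_arm: Moves the arm, as the interface text tells. Its arguments: {"type":"object","properties":{"commands":{"type":"array"},"squeeze":{"type":"number"}},"required":["commands"]}

```bash
mkdir -p pics; python3 - <<'E'
from workcell import status, viewer, bot
import cv2,json
print(status.get_obs(), bot.grip_depth)
for n in ["scene","top","wrist"]:
    p=viewer.camera_params(n); print(n,p)
    cv2.imwrite(f"pics/{n}0.png",viewer.camera(n))
E
```

```text
{'time': 0.0, 'q': array([6.37135245e+01, 5.01014968e+00, 1.00344324e+01, 9.50990270e+01,
       6.97471771e-04, 9.00025478e+01]), 'qd': array([-0.04101383,  0.03972751,  0.02182258,  0.04722669, -0.01614737,
        0.04521037]), 'joint_efforts': array([-3.83656428e-03, -5.20388174e+01,  4.64803541e+01,  1.59729598e-02,
       -4.35627010e-05, -8.26221822e-06]), 'ee_pos': array([0.24357131, 0.49312517, 0.40399184]), 'tcp_rot': array([-1.79925256e+02, -6.94147453e-04,  1.53710976e+02]), 'wrist_force': array([-0.07257523,  0.07362971,  1.46189091]), 'torque': array([-0.02029746, -0.00364974,  0.03196052]), 'opening': 0.08521995806961885} 0.1547
scene {'camera_matrix': array([[514.16357354,   0.        , 319.42133511],
       [  0.        , 514.16357354, 202.51355853],
       [  0.        ,   0.        ,   1.        ]]), 'D': array([-0.13467906,  0.        ,  0.        ,  0.        ,  0.        ]), 'xyz': array([ 1.50554311, -0.65730849,  1.00382104]), 'rotation': array([52.76867742, -0.36220857, 53.94482419])}
top {'camera_matrix': array([[475.37368482,   0.        , 313.46665375],
       [  0.        , 475.37368482, 197.86811483],
       [  0.        ,   0.        ,   1.        ]]), 'D': array([-0.10996268,  0.        ,  0.        ,  0.        ,  0.        ]), 'xyz': array([0.38137169, 0.0040104 , 1.40152188]), 'rotation': array([  8.24358288,  -0.54657079, -90.72638063])}
wrist {'camera_matrix': array([[359.86578916,   0.        , 322.93364833],
       [  0.        , 359.86578916, 191.58389741],
       [  0.        ,   0.        ,   1.        ]]), 'D': array([-0.01854268,  0.        ,  0.        ,  0.        ,  0.        ]), 'xyz': array([0.18189758, 0.52404622, 0.3744287 ]), 'rotation': array([-16.05101911,   0.15557073,  63.64455264])}
```

View pics/scene0.png

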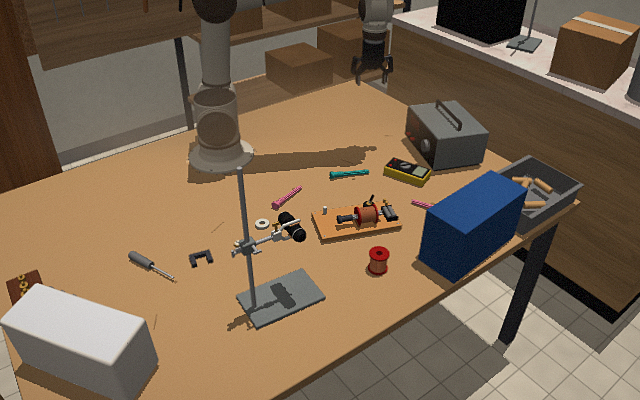

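View pics/top0.png

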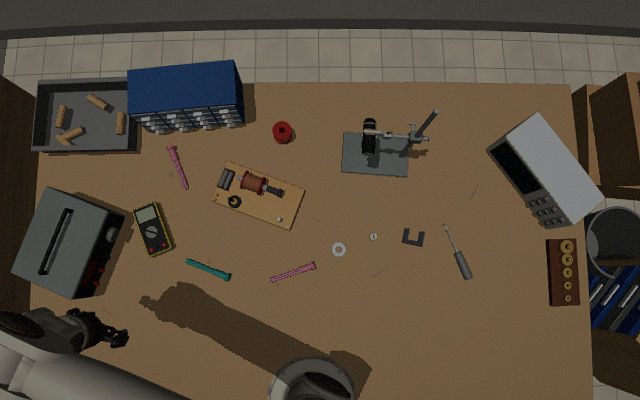

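View pics/wrist0.png

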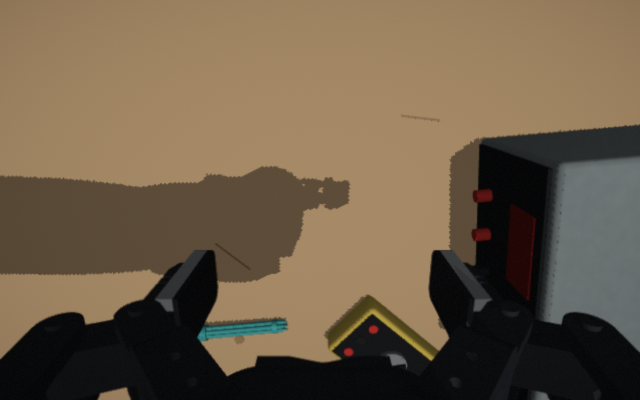

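```bash
cat > h.py <<'E'
from workcell import status, viewer, bot
import cv2, numpy as np
from scipy.spatial.transform import Rotation as R
def params(n):
    p=viewer.camera_params(n)
    return p["camera_matrix"],p["D"],np.array(p["xyz"]),R.from_euler('xyz',p["rotation"],degrees=True).as_matrix()
F=np.diag([1,-1,-1.])
def proj(P,par):
    K,D,t,Rm=par
    P=np.atleast_2d(P).astype(float)
    c=(P-t)@Rm@F
    return cv2.projectPoints(c.reshape(-1,1,3),np.zeros(3),np.zeros(3),K,D)[0].reshape(-1,2)
def ray(uv,par):
    K,D,t,Rm=par
    u=cv2.undistortPoints(np.array(uv,float).reshape(-1,1,2),K,D).reshape(-1,2)
    d=np.c_[u,np.ones(len(u))]@F@Rm.T
    return t,d
def atz(uv,z,par):
    t,d=ray(uv,par); return t+d*((z-t[2])/d[:,2:3])
E
python3 - <<'E'
from h import *
a=cv2.imread('pics/top0.png')
cv2.imwrite('pics/tz1.png',cv2.resize(a[150:240,200:320],None,fx=6,fy=6,interpolation=cv2.INTER_CUBIC))
cv2.imwrite('pics/tz2.png',cv2.resize(a[100:190,330:450],None,fx=6,fy=6,interpolation=cv2.INTER_CUBIC))
s=cv2.imread('pics/scene0.png')
cv2.imwrite('pics/sz1.png',cv2.resize(s[180:250,300:410],None,fx=7,fy=7,interpolation=cv2.INTER_CUBIC))
cv2.imwrite('pics/sz2.png',cv2.resize(s[160:330,220:340],None,fx=3.5,fy=3.5,interpolation=cv2.INTER_CUBIC))
E
```

```text
(no output)
```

View pics/tz1.png

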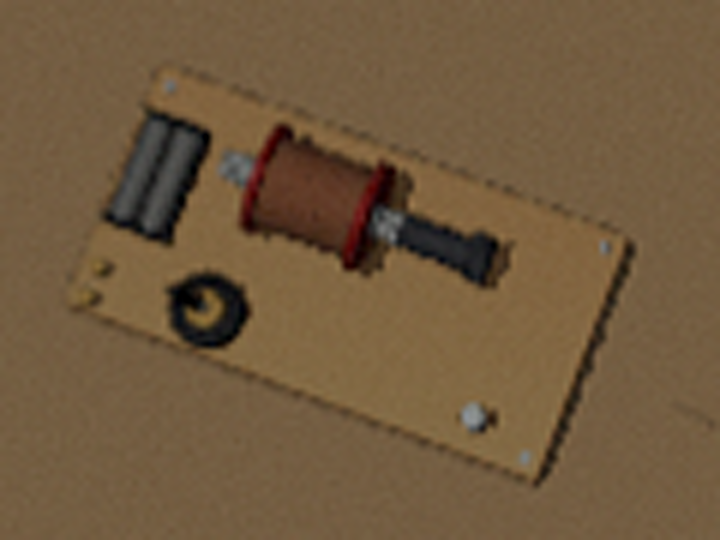

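View pics/tz2.png

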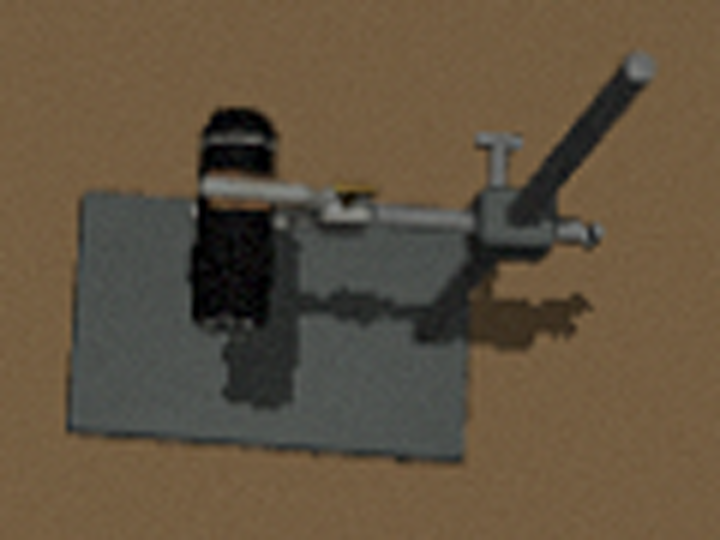

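View pics/sz1.png

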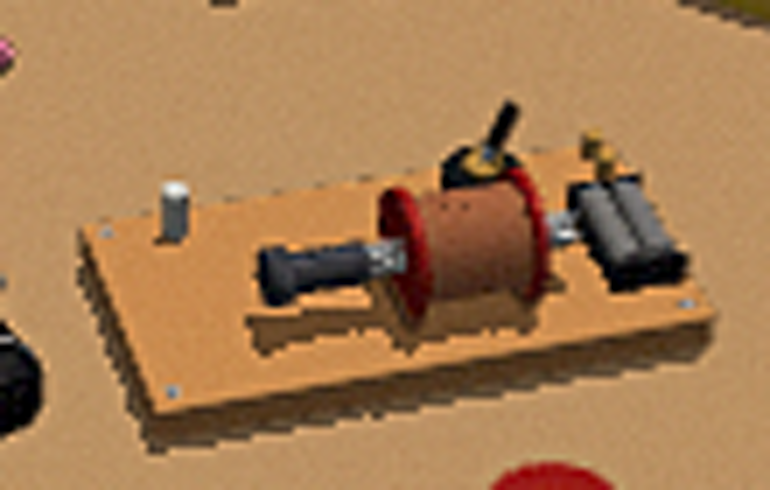

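View pics/sz2.png

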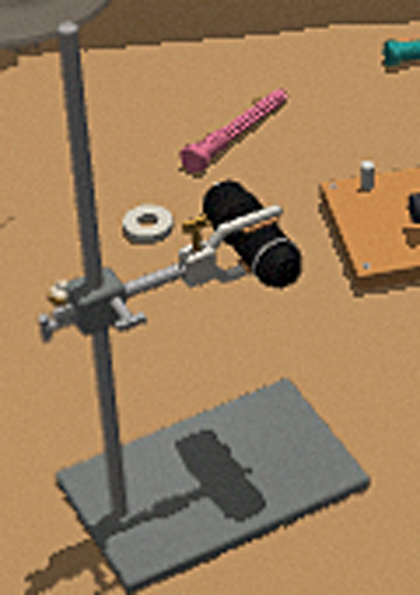

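```bash
cat > fit.py <<'E'
from h import *
from scipy.optimize import least_squares, minimize
T=params('top'); S=params('scene')
def rt(x,y,yaw,z=0): 
    M=R.from_euler('z',yaw).as_matrix(); return lambda P:(np.atleast_2d(P)@M.T+[x,y,z])
z1=lambda p:np.array(p)/6+[200,150]-0.42
zs=lambda p:np.array(p)/7+[300,180]-0.43
# board: corners(top), corners z=.022
topf=[((632,240),(-.125,-.065,.022)),((540,482),(-.125,.065,.022)),((160,68),(.125,-.065,.022)),((70,308),(.125,.065,.022))]
scf=[((80,230),(-.125,.065,.022)),((155,410),(-.125,-.065,.022)),((714,318),(.125,-.065,.022))]
def res(v):
    f=rt(*v)
    return np.r_[np.ravel(proj(f([b for a,b in topf]),T)-[z1(a) for a,b in topf]),np.ravel(proj(f([b for a,b in scf]),S)-[zs(a) for a,b in scf])]
c=atz([z1((350,275))],.022,T)[0]; print(c)
r=least_squares(res,[c[0],c[1],np.radians(65)]); print(r.x,np.degrees(r.x[2]),np.round(r.fun.reshape(-1,2),1))
np.save('board.npy',r.x)
f=rt(*r.x)
for n,par,off,img,k in (('top',T,(200,150),'pics/top0.png',6),('scene',S,(300,180),'pics/scene0.png',7)):
    a=cv2.imread(img); a=cv2.resize(a[off[1]:off[1]+90,off[0]:off[0]+120],None,fx=k,fy=k,interpolation=cv2.INTER_CUBIC)
    tip=(.055+.03*np.sin(.45),.043,.038+.03*np.cos(.45)); off_=(.055-.03*np.sin(.45),.043,.038+.03*np.cos(.45))
    pts=[(-.008,0,.051),(.05,0,.051),(.07,0,.051),(-.07,0,.051),(-.042,0,.051),tip,off_]
    for i,q in enumerate(proj(f(pts),par)):
        u=((q-off+.5)*k).astype(int); cv2.circle(a,tuple(u),3,[(0,255,0),(255,0,255)][i>=5],-1)
    cv2.imwrite(f'pics/fit_{n}.png',a[:600,:800])
print('coil',f([(-.008,0,.051),(.05,0,.051)]))
# camera
Mt=cv2.imread('pics/top0.png'); Ms=cv2.imread('pics/scene0.png')
def mask(im,box,th):
    m=np.zeros(im.shape[:2],np.uint8); x0,y0,x1,y1=box
    m[y0:y1,x0:x1]=(im[y0:y1,x0:x1].max(2)<th)*255
    n,l,st,_=cv2.connectedComponentsWithStats(m)
    return m
for n,im,box in (('t',Mt,(355,112,382,160)),('s',Ms,(270,205,310,245))):
    x0,y0,x1,y1=box; print(n); print('\n'.join(' '.join('%3d'%v for v in row) for row in im[y0:y1,x0:x1].max(2)))
E
python3 fit.py
```

```text
[0.59018475 0.15131142 0.022     ]
[0.5915141  0.15181791 1.20685635] 69.14777516002566 [[ 0.4 -0.6]
 [ 0.3  0.5]
 [ 0.3 -0.6]
 [-1.   0.1]
 [-0.6 -0.7]
 [-0.1  0.5]
 [ 0.3 -0.6]]
coil [[0.58866643 0.1443419  0.051     ]
 [0.60931205 0.19854299 0.051     ]]
t
112 112 113 114 116 114 112 115 116 115 113 117 114 114 113 115 114 113 112 118 118 114 117 114 114 114 115
115 113 114 115 118 114 118 116 114 116 112 114 114 114 116 116 118 112 113 114 113 115 115 115 114 116 116
114 118 117 114 112 114 115 116 115 115 116 116 118 113 112 114 116 115 114 116 115 114 113 116 115 112 117
113 114 114 115 116 116 115 114 114 113 116 117 117 116 117 117 113 117 114 115 115 115 116 116 115 113 114
116 115 115 115 114 112 115 116 113 117 117 115 115 117 118 117 117 117 117 115 114 115 112 115 116 113 116
112 117 116 115 113 115 116 113 113 117 114 102 111 107 109 107 109 107 117 116 116 113 116 113 113 114 117
114 117 114 117 116 114 116 112 118 116  95  46  46  17  23  21  34  59  90 114 121 116 112 116 119 116 114
115 117 114 117 116 115 114 118 118 111  34   9   9   9   1  15   5   0  27  76 113 
[... 10045 characters left out ...]
  10   0   9  13  12  13   0   9  15 100 205 198 189 187 186
192 192 201 138  83  82 143 117 210 199 196 193 196 198 202 203 196 193 186 191 188 186 194 196 207 150  43  46   0   0   4  13 111 159 207 194 189 186 187 186
188 190 190 197 159 206 201 196 191 191 191 187 186 193 190 187 188 188 188 185 190 187 186 187 192 204 208 216 154 156 102 218 207 194 193 191 187 185 187 194
189 188 187 194 192 187 190 191 190 182 186 187 191 189 183 190 191 184 190 190 187 187 190 188 187 188 191 194 197 202 198 194 194 192 187 188 189 187 187 187
185 190 185 188 188 189 189 185 189 186 188 186 187 187 191 186 186 189 188 185 186 188 185 186 190 187 185 191 190 190 193 188 190 187 184 188 191 189 189 188
```

```bash
cat > camfit.py <<'E'
from h import *
from scipy.optimize import least_squares
T=params('top'); S=params('scene')
def rt(x,y,yaw,z=0): 
    M=R.from_euler('z',yaw).as_matrix(); return lambda P:(np.atleast_2d(P)@M.T+[x,y,z])
th=np.linspace(0,2*np.pi,40,endpoint=False)
cyl=np.array([(x,.0165*np.cos(t),.0165*np.sin(t)) for x in (0,.094) for t in th])
Mt=cv2.imread('pics/top0.png').max(2); Ms=cv2.imread('pics/scene0.png').max(2)
def pts(m,box,t):
    x0,y0,x1,y1=box; v,u=np.nonzero(m[y0:y1,x0:x1]<t); return np.c_[u+x0,v+y0].astype(float)
pt=np.r_[pts(Mt,(360,116,376,154),32),[[363,154.5],[371,154.5]]]
ps=pts(Ms,(277,210,308,243),45)
ps=ps[(ps[:,1]<222)|(ps[:,0]>=287)]
at=np.radians([0,180,200,-90,-70,-110,90,70,110]); at=np.radians([-5,175,-90,-80,-100,90,80,100])
as_=np.radians([0,20,45,70,90,-30,-45,-60,-90,-120,-150,180,120,135])
sup=lambda P,a:(P@np.c_[np.cos(a),np.sin(a)].T).max(0)
def res(v):
    f=rt(v[0],v[1],v[3],v[2])(cyl)
    return np.r_[sup(proj(f,T),at)-sup(pt,at)-.3,sup(proj(f,S),as_)-sup(ps,as_)-.3]
r=least_squares(res,[.7,-.15,.18,0],loss='soft_l1',x_scale=[.01,.01,.01,.1])
print(r.x,np.degrees(r.x[3])); print(np.round(res(r.x),1))
np.save('cam.npy',r.x)
f=rt(r.x[0],r.x[1],r.x[3],r.x[2])
fc=f([(-.06,0,0)]); print('focus',fc,'grip',f([(-.172,0,0)]))
for n,P,img,(ox,oy),k in (('t',T,'pics/top0.png',(340,105),9),('s',S,'pics/scene0.png',(260,195),9)):
    a=cv2.imread(img)[oy:oy+60,ox:ox+70]; a=cv2.resize(a,None,fx=k,fy=k,interpolation=cv2.INTER_NEAREST)
    h=cv2.convexHull(((proj(f(cyl),P)-[ox,oy]+.5)*k).astype(np.int32)); cv2.polylines(a,[h],True,(0,255,0))
    h=((proj(f(cyl[:40]),P)-[ox,oy]+.5)*k).astype(np.int32); cv2.polylines(a,[h],True,(0,0,255))
    cv2.imwrite(f'pics/cf_{n}.png',a)
E
python3 camfit.py
python3 -c "
import cv2,numpy as np
a=cv2.imread('pics/cf_t.png');b=cv2.imread('pics/cf_s.png');cv2.imwrite('pics/cf.png',cv2.resize(np.hstack([a,b]),(800,343)))"
```

```text
[ 0.66274829 -0.14997433  0.21936698 -0.0894499 ] -5.125101569666841
[1.3 0.4 0.4 0.6 0.5 1.3 1.3 0.6 1.9 1.4 1.  1.1 1.7 0.7 0.  1.  2.1 2.
 1.8 1.5 0.7 0.5]
focus [[ 0.60298817 -0.14461449  0.21936698]] grip [[ 0.49143594 -0.13460946  0.21936698]]
```

View pics/fit_top.png

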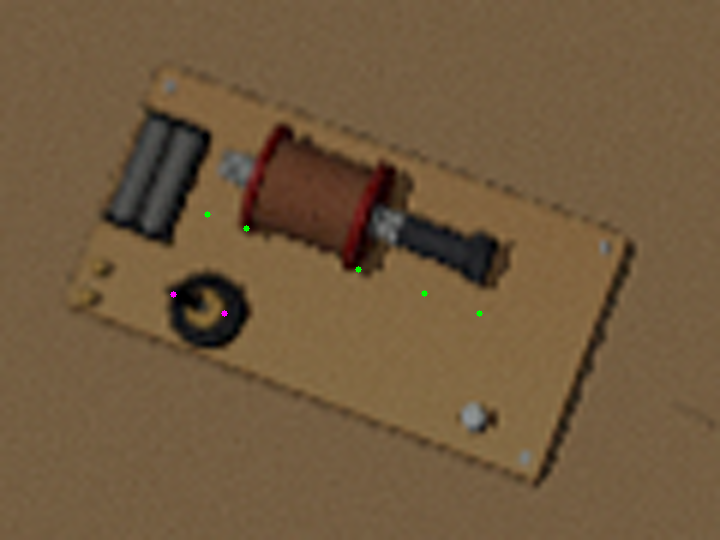

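View pics/fit_scene.png

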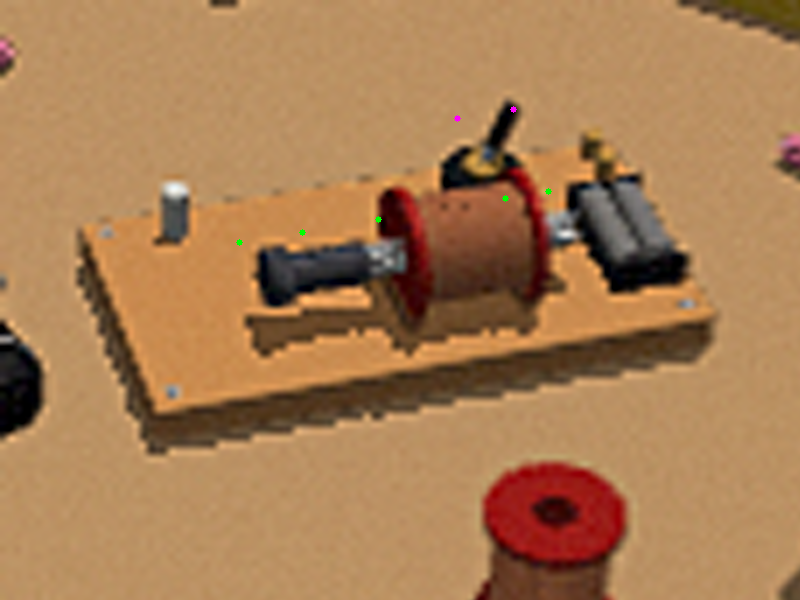

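View pics/cf.png

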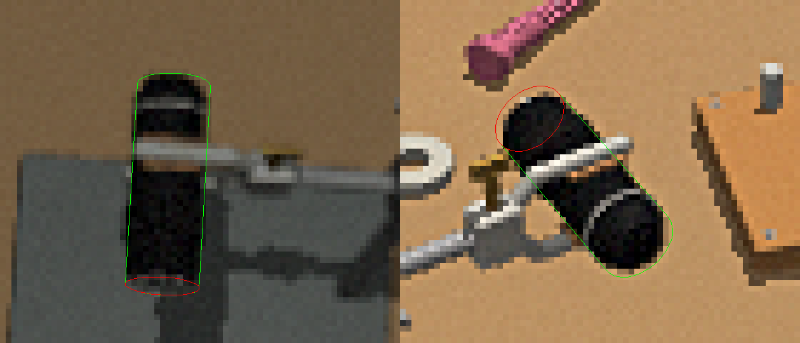

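```bash
cat > camfit2.py <<'E'
exec(open('camfit.py').read().split('def res')[0])
def cy(r,L): return np.array([(x,r*np.cos(t),r*np.sin(t)) for x in (0,L) for t in th])
def res2(v):
    f=rt(v[0],v[1],v[3],v[2])(cy(v[4],v[5]))
    return np.r_[sup(proj(f,T),at)-sup(pt,at)-.3,sup(proj(f,S),as_)-sup(ps,as_)-.3]
r=least_squares(res2,[.66,-.15,.2,-.09,.0165,.094],loss='soft_l1',x_scale=[.01,.01,.01,.1,.001,.01])
print(r.x,np.degrees(r.x[3])); print(np.round(res2(r.x),1))
f=rt(r.x[0],r.x[1],r.x[3],r.x[2]); print('focus',f([(-.06,0,0)]))
# stand base
z2=lambda p:np.array(p)/6+[330,100]-.42
b=[z2((82,192)),z2((70,430)),z2((463,458))]; P=atz(b,.012,T); print(P)
d=P[1]-P[2]; print('base y dir deg',np.degrees(np.arctan2(d[1],d[0]))-90, np.linalg.norm(d)); d=P[0]-P[1];print('x dir',np.degrees(np.arctan2(d[1],d[0])),np.linalg.norm(d))
# coil axis
q=atz([np.array(p)/6+[200,150]-.42 for p in ((485,258),(235,167),(385,222),(374,217),(264,178))],.051,T)
bx=np.load('board.npy'); M=R.from_euler('z',bx[2]).as_matrix()
print((q-[bx[0],bx[1],0])@M)
q=atz([np.array(p)/7+[300,180]-.43 for p in ((285,275),(562,226),(388,258))],.051,S)
print((q-[bx[0],bx[1],0])@M)
E
python3 camfit2.py
```

```text
[ 0.66548433 -0.14872012  0.21913613 -0.1119773   0.0140034   0.09030561] -6.415826793246259
[ 0.4 -0.1 -0.3 -0.2 -0.3  0.1 -0.  -0.6  0.6  0.2 -0.   0.1  0.6 -0.6
 -0.6  0.1  0.8  0.3 -0.  -0.4 -0.2 -0.4]
focus [[ 0.60586011 -0.14201551  0.21913613]]
[[ 0.78405007 -0.1044297   0.012     ]
 [ 0.66177217 -0.09564302  0.012     ]
 [ 0.64574318 -0.29180574  0.012     ]]
base y dir deg -4.671416982836632 0.1968165132928631
x dir -4.110109962564694 0.12259318542904289
[[-0.06322664 -0.02599236  0.051     ]
 [ 0.0657408  -0.02587141  0.051     ]
 [-0.01193545 -0.02576663  0.051     ]
 [-0.00609459 -0.02621436  0.051     ]
 [ 0.05059799 -0.02568491  0.051     ]]
[[-0.05761043 -0.02603552  0.051     ]
 [ 0.06710328 -0.02455295  0.051     ]
 [-0.01208396 -0.02625793  0.051     ]]
```

```bash
cat >> h.py <<'E'
B=np.array([.5915141,.15181791,1.20685635])
def b2w(p): return R.from_euler('z',B[2]).as_matrix()@np.array(p)+[B[0],B[1],0]
def w2b(p): return R.from_euler('z',-B[2]).as_matrix()@(np.array(p)-[B[0],B[1],0])
def pose():
    o=status.get_obs(); return np.array(o['ee_pos']),R.from_euler('xyz',o['tcp_rot'],degrees=True),o
def plan(goal,yaw=None):
    """shift in current tool axes (cm) and turn"""
    p,r,o=pose(); d=r.inv().apply(np.array(goal)-p)*100
    y=o['tcp_rot'][2]; t=0 if yaw is None else -((yaw-y+180)%360-180)
    return d,t
E
python3 - <<'E'
from h import *
p,r,o=pose()
g=b2w([.095,.043,.26]); print(g)
y0=o['tcp_rot'][2]; dy=((-110.85-y0+180)%360-180); n=15
for i in range(n):
    y=y0+dy*(i)/n
    rr=R.from_euler('xyz',[180,0,y],degrees=True)
    print(i, np.round(rr.inv().apply((g-p)/n)*100,2), round(-dy/n,2))
E
```

```text
[0.58514663 0.2559018  0.26      ]
0 [-2.74 -0.41  0.96] -6.36
1 [-2.68 -0.71  0.96] -6.36
2 [-2.58 -1.    0.96] -6.36
3 [-2.46 -1.28  0.96] -6.36
4 [-2.3  -1.55  0.96] -6.36
5 [-2.11 -1.79  0.96] -6.36
6 [-1.9  -2.02  0.96] -6.36
7 [-1.67 -2.22  0.96] -6.36
8 [-1.41 -2.39  0.96] -6.36
9 [-1.14 -2.53  0.96] -6.36
10 [-0.85 -2.64  0.96] -6.36
11 [-0.55 -2.72  0.96] -6.36
12 [-0.25 -2.76  0.96] -6.36
13 [ 0.06 -2.77  0.96] -6.36
14 [ 0.37 -2.75  0.96] -6.36
```

>>> {"method": "move_arm", "body": {
  "commands": [
    {"claw":-1,"travel":[-2.74,-0.41,0.8],"turn":-6.36},
    {"claw":-1,"travel":[-2.68,-0.71,0.8],"turn":-6.36},
    {"claw":-1,"travel":[-2.58,-1.0,0.8],"turn":-6.36},
    {"claw":-1,"travel":[-2.46,-1.28,0.8],"turn":-6.36},
    {"claw":-1,"travel":[-2.3,-1.55,0.8],"turn":-6.36}
  ]
}}

```text
time: 0.57
ee_pos: [0.3582, 0.4132, 0.3641]
tcp_rot: [-180.0, -0.0, -174.2]
wrist_force: [-0.4, 0.6, 0.3]
opening: 0.0254
```

>>> {"method": "move_arm", "body": {
  "commands": [
    {"claw":-1,"travel":[-2.11,-1.79,0.8],"turn":-6.36},
    {"claw":-1,"travel":[-1.9,-2.02,0.8],"turn":-6.36},
    {"claw":-1,"travel":[-1.67,-2.22,0.8],"turn":-6.36},
    {"claw":-1,"travel":[-1.41,-2.39,0.8],"turn":-6.36},
    {"claw":-1,"travel":[-1.14,-2.53,0.8],"turn":-6.36}
  ]
}}

```text
time: 0.98
ee_pos: [0.4722, 0.3339, 0.3241]
tcp_rot: [180.0, -0.0, -142.4]
wrist_force: [0.3, -0.2, -0.7]
opening: 0.0
```

>>> {"method": "move_arm", "body": {
  "commands": [
    {"claw":-1,"travel":[-0.85,-2.64,0.8],"turn":-6.36},
    {"claw":-1,"travel":[-0.55,-2.72,0.8],"turn":-6.36},
    {"claw":-1,"travel":[-0.25,-2.76,0.8],"turn":-6.36},
    {"claw":-1,"travel":[0.06,-2.77,0.8],"turn":-6.36},
    {"claw":-1,"travel":[0.37,-2.75,0.8],"turn":-6.36}
  ]
}}

```text
time: 1.4
ee_pos: [0.586, 0.2546, 0.2839]
tcp_rot: [180.0, -0.0, -110.6]
wrist_force: [-0.3, 1.0, 0.7]
opening: 0.0
```

```bash
python3 - <<'E'
from h import *
p,r,o=pose(); print(p,o['tcp_rot'],o['opening'],o['wrist_force'],o['time'])
W=params('wrist'); a=viewer.camera('wrist')
tip=(.055+.03*np.sin(.45),.043,.038+.03*np.cos(.45)); 
P=[b2w(q) for q in [tip,(-.008,-.026,.051),(.05,-.026,.051),(-.042,-.026,.051),(-.07,-.026,.051),(.125,.065,.022),(-.125,.065,.022),(-.125,-.065,.022)]]
for u in proj(P,W): cv2.circle(a,tuple(np.int32(np.clip(u,-9999,9999))),3,(0,255,0),-1)
cv2.imwrite('pics/w1.png',a)
print(plan(b2w([.095,.043,.225]),-110.85))
E
```

```text
[0.58599294 0.25464571 0.28392609] [ 1.79975843e+02 -2.04221833e-02 -1.10577264e+02] 2.1910101973064123e-05 [-0.28866365  0.98475955  0.68924689] 1.4
(array([-0.25442151,  0.47237626,  5.65406242]), np.float64(0.7385316805037405))
```

View pics/w1.png

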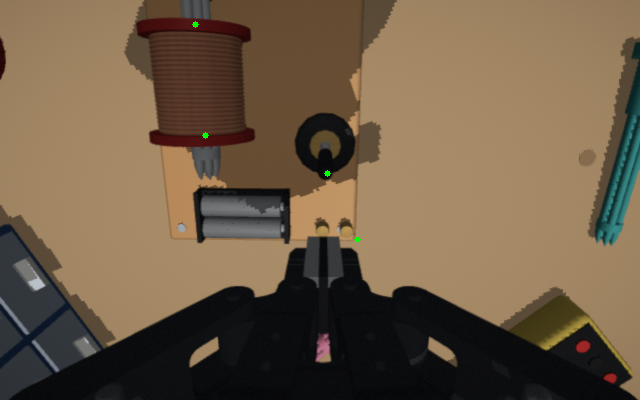

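>>> {"method": "move_arm", "body": {
  "commands": [
    {"claw":-1,"travel":[-0.25,0.4,2.8],"turn":0.6},
    {"claw":-1,"travel":[0,0,2.8],"turn":0},
    {"claw":-1,"travel":[0,0,0],"turn":0}
  ]
}}

```text
time: 1.7
ee_pos: [0.5809, 0.2586, 0.2225]
tcp_rot: [179.7, -0.3, -111.5]
wrist_force: [-1.9, -0.3, -1.4]
opening: 0.0001
```

```bash
python3 - <<'E'
from h import *
p,r,o=pose(); print(w2b(p),o['tcp_rot'],o['wrist_force'])
cv2.imwrite('pics/w2.png',viewer.camera('wrist'))
s=viewer.camera('scene');cv2.imwrite('pics/s2.png',cv2.resize(s[130:260,280:440],None,fx=4,fy=4))
print(plan(b2w([.0617,.043,.225]),-110.85))
E
```

```text
[0.09605093 0.04792047 0.2225166 ] [ 179.65507271   -0.34775315 -111.51795362] [-1.92446743 -0.30744516 -1.41333146]
(array([ 3.52051328, -0.4770924 ,  0.31351023]), np.float64(-0.6342879168367404))
```

View pics/w2.png

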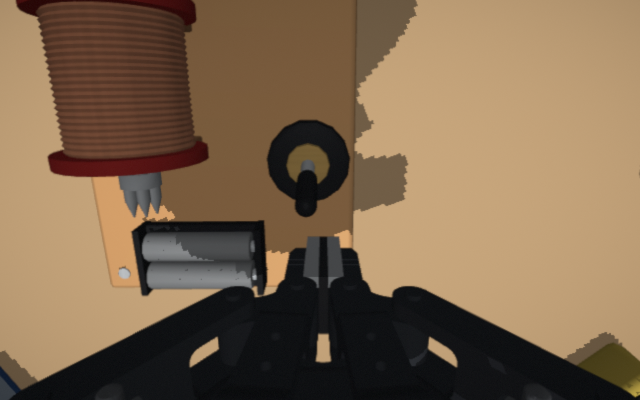

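View pics/s2.png

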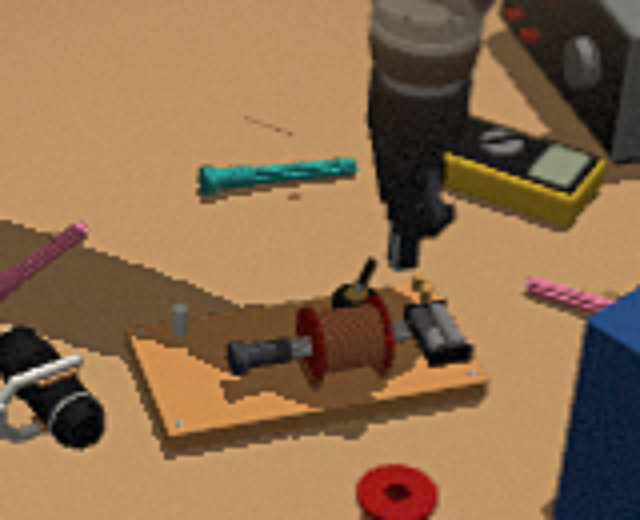

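>>> {"method": "move_arm", "body": {
  "commands": [
    {"claw":-1,"travel":[0,0,0],"turn":0}
  ]
}}

```text
time: 1.88
ee_pos: [0.5824, 0.2597, 0.2304]
tcp_rot: [-179.9, 0.1, -111.5]
wrist_force: [-0.7, 0.7, 0.3]
opening: 0.0001
```

```bash
python3 - <<'E'
from h import *
p,r,o=pose(); print(w2b(p),o['tcp_rot'],o['wrist_force'],o['q'])
print(plan(b2w([.0617,.043,.225]),-110.85))
E
```

```text
[0.09752201 0.04691756 0.2303756 ] [-1.79938331e+02  6.01719405e-02 -1.11476127e+02] [-0.68946368  0.66045486  0.2597932 ] [ 2.40298137e+01  1.69842547e+01  4.65605700e+00  7.75856605e+01
 -1.81931948e-03 -4.44940280e+01]
(array([ 3.57828587, -0.43016398,  0.53426548]), np.float64(-0.6261273169072865))
```

>>> {"method": "move_arm", "body": {
  "commands": [
    {"claw":-1,"travel":[0.5,-0.4,0.4],"turn":-0.6},
    {"claw":-1,"travel":[0.6,0,0],"turn":0},
    {"claw":-1,"travel":[0.6,0,0],"turn":0},
    {"claw":-1,"travel":[0,0,0],"turn":0}
  ]
}}

```text
time: 2.22
ee_pos: [0.5797, 0.2411, 0.2257]
tcp_rot: [-180.0, 0.1, -110.9]
wrist_force: [0.5, -0.0, 0.0]
opening: -0.0004
```

```bash
python3 - <<'E'
from h import *
p,r,o=pose(); print(w2b(p),o['tcp_rot'],o['wrist_force'])
print(plan(b2w([.0617,.043,.225]),-110.85))
E
```

```text
[0.07924874 0.0428185  0.22570113] [-1.79953870e+02  5.21088969e-02 -1.10931836e+02] [ 0.46046074 -0.01590866  0.04279404]
(array([1.75496071, 0.01576661, 0.06850385]), np.float64(-0.08183635355840124))
```

>>> {"method": "move_arm", "body": {
  "commands": [
    {"claw":-1,"travel":[0.4,0,0.05],"turn":0},
    {"claw":-1,"travel":[0.4,0,0],"turn":0},
    {"claw":-1,"travel":[0.4,0,0],"turn":0},
    {"claw":-1,"travel":[0.3,0,0],"turn":0},
    {"claw":-1,"travel":[0.2,0,0],"turn":0}
  ]
}}

```text
time: 2.63
ee_pos: [0.5738, 0.2262, 0.2246]
tcp_rot: [-180.0, 0.1, -110.9]
wrist_force: [3.8, 10.9, 2.0]
opening: -0.0001
```

```bash
python3 - <<'E'
from h import *
p,r,o=pose(); print(w2b(p),o['tcp_rot'],o['wrist_force'])
cv2.imwrite('pics/w3.png',viewer.camera('wrist'))
s=viewer.camera('scene');cv2.imwrite('pics/s3.png',cv2.resize(s[180:240,330:420],None,fx=7,fy=7))
E
```

```text
[0.06316863 0.04304136 0.22461223] [-1.79973068e+02  8.67913003e-02 -1.10880846e+02] [ 3.8314229  10.86248933  2.02252404]
```

View pics/w3.png

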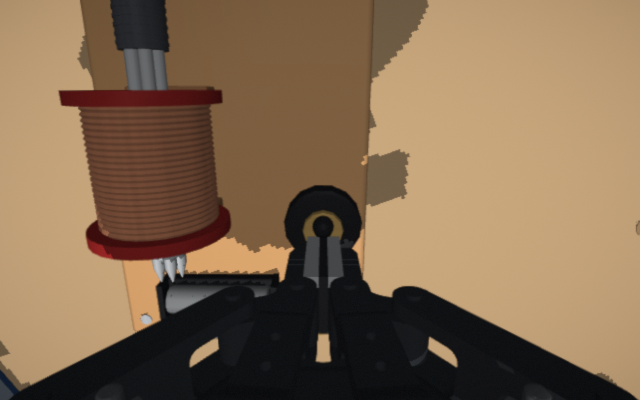

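View pics/s3.png

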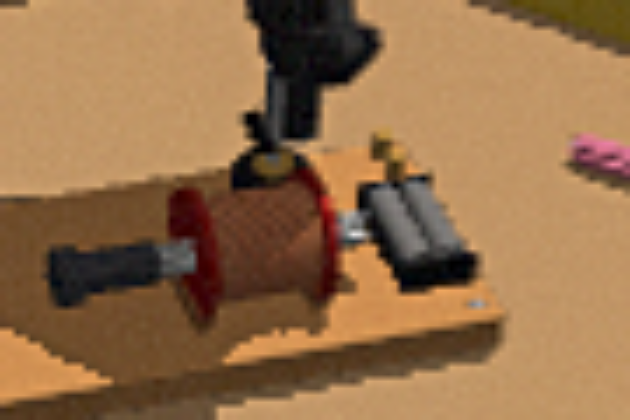

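>>> {"method": "move_arm", "body": {
  "commands": [
    {"claw":-1,"travel":[0.1,0,0],"turn":0},
    {"claw":-1,"travel":[0.1,0,0],"turn":0},
    {"claw":-1,"travel":[0,0,0],"turn":0}
  ]
}}

```text
time: 2.98
ee_pos: [0.5735, 0.2255, 0.2247]
tcp_rot: [-180.0, 0.3, -110.8]
wrist_force: [3.8, 12.6, 1.7]
opening: 0.0
```

```bash
python3 - <<'E'
from h import *
p,r,o=pose(); print(w2b(p),o['tcp_rot'],o['wrist_force'])
E
```

```text
[0.06244501 0.04306956 0.22472995] [-179.96548421    0.26293065 -110.82325825] [ 3.81579172 12.62337714  1.68646183]
```

>>> {"method": "move_arm", "body": {
  "commands": [
    {"claw":-1,"travel":[-1.0,0,0],"turn":0},
    {"claw":-1,"travel":[-1.0,0,0],"turn":0},
    {"claw":-1,"travel":[0,0,-2.5],"turn":0},
    {"claw":-1,"travel":[0,0,-2.5],"turn":0},
    {"claw":-1,"travel":[0,0,0],"turn":0}
  ]
}}

```text
time: 3.4
ee_pos: [0.5808, 0.2437, 0.2785]
tcp_rot: [-179.8, 0.1, -110.9]
wrist_force: [0.7, -0.4, 1.1]
opening: -0.0002
```

```bash
python3 - <<'E'
from h import *
p,r,o=pose(); print(w2b(p),o['tcp_rot'],o['wrist_force'])
W=params('wrist')
a=viewer.camera('wrist')
s=viewer.camera('scene')
S=params('scene')
for th in (.45,.3):
  tip=b2w((.055-.03*np.sin(th),.043,.038+.03*np.cos(th)))
  cv2.circle(a,tuple(np.int32(proj(tip,W)[0])),2,(0,255,0),-1)
  print(proj(tip,S))
cv2.imwrite('pics/w4.png',a)
cv2.imwrite('pics/s4.png',cv2.resize(s[180:240,330:420],None,fx=7,fy=7))
print(plan(b2w([-.042,-.026,.29]),-110.85))
E
```

```text
[0.0820756  0.04268885 0.27851779] [-1.79788854e+02  1.44328037e-01 -1.10875715e+02] [ 0.6688698  -0.41306358  1.11540531]
[[364.81142261 196.39817816]]
[[366.1289341  195.76196099]]
(array([12.35731542, -6.90460379, -1.5361306 ]), np.float64(-0.033302819286745944))
```

View pics/w4.png

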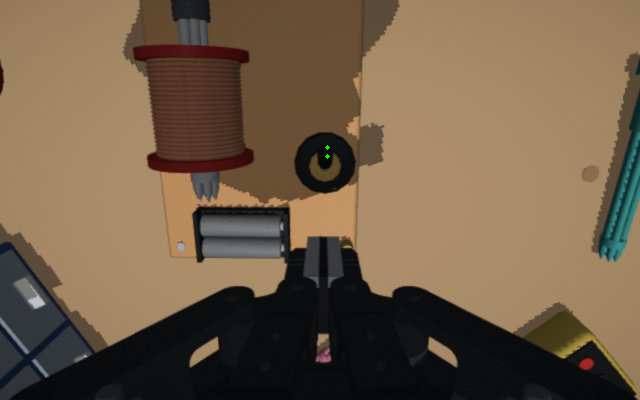

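View pics/s4.png

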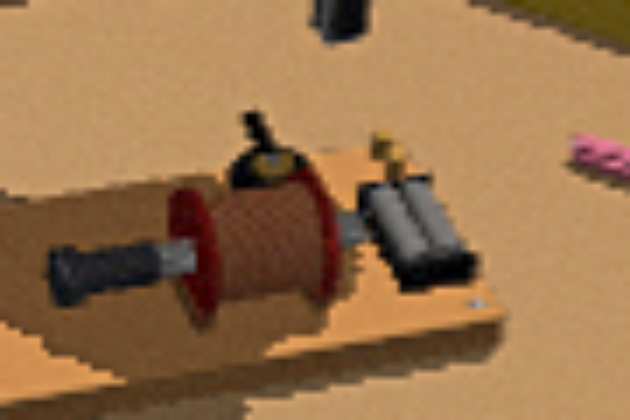

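>>> {"method": "move_arm", "body": {
  "commands": [
    {"claw":0.1,"travel":[2.5,-1.4,-1.0],"turn":0},
    {"claw":0.1,"travel":[2.5,-1.4,-0.5],"turn":0},
    {"claw":0.1,"travel":[2.5,-1.4,0],"turn":0},
    {"claw":0.1,"travel":[2.5,-1.4,0],"turn":0},
    {"claw":0.1,"travel":[2.3,-1.3,0],"turn":0}
  ]
}}

```text
time: 3.92
ee_pos: [0.6006, 0.1021, 0.2875]
tcp_rot: [179.9, -0.1, -110.9]
wrist_force: [0.3, -0.0, -0.2]
opening: 0.0468
```

>>> {"method": "move_arm", "body": {
  "commands": [
    {"claw":0.1,"travel":[0,0,0],"turn":0},
    {"claw":0.1,"travel":[0,0,0],"turn":0}
  ]
}}

```text
time: 4.08
ee_pos: [0.6007, 0.1023, 0.2876]
tcp_rot: [179.9, -0.1, -111.0]
wrist_force: [0.4, 0.2, 0.1]
opening: 0.0466
```

```bash
python3 - <<'E'
from h import *
p,r,o=pose(); print(w2b(p),o['tcp_rot'],o['wrist_force'],o['opening'])
W=params('wrist')
a=viewer.camera('wrist')
for q in [(-.06,-.026,.051),(-.025,-.026,.051),(-.042,-.026,.051),(-.008,-.026,.051)]:
  cv2.circle(a,tuple(np.int32(proj(b2w(q),W)[0])),2,(0,255,0),-1)
cv2.imwrite('pics/w5.png',a)
print(plan(b2w([-.042,-.026,.2057]),-110.85))
E
```

```text
[-0.04299342 -0.0262489   0.28764613] [ 1.79884992e+02 -8.44554870e-02 -1.11030554e+02] [0.44602871 0.17685345 0.06843041] 0.04655894667686121
(array([-0.01971336, -0.03481733,  8.21446002]), np.float64(-0.10382764322949356))
```

View pics/w5.png

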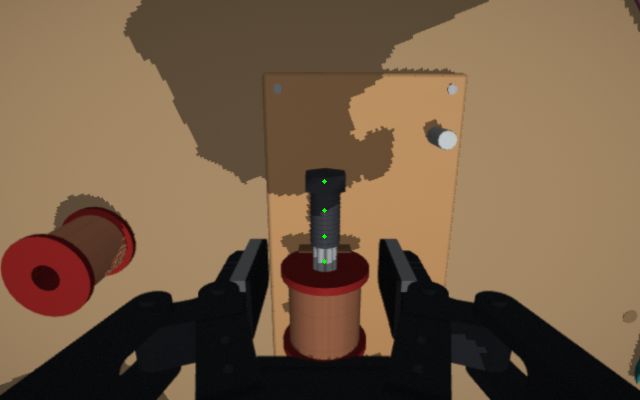

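>>> {"method": "move_arm", "body": {
  "commands": [
    {"claw":0.1,"travel":[-0.2,0,2.5],"turn":0},
    {"claw":0.1,"travel":[0,0,2.5],"turn":0},
    {"claw":0.1,"travel":[0,0,2.0],"turn":0},
    {"claw":0.1,"travel":[0,0,1.1],"turn":0},
    {"claw":0.1,"travel":[0,0,0],"turn":0}
  ]
}}

```text
time: 4.55
ee_pos: [0.6004, 0.1062, 0.2049]
tcp_rot: [179.7, -0.1, -110.8]
wrist_force: [0.2, -0.4, 0.3]
opening: 0.047
```

>>> {"method": "move_arm", "body": {
  "commands": [
    {"claw":0.1,"travel":[0,0,0],"turn":0},
    {"claw":0.1,"travel":[0,0,0],"turn":0}
  ]
}}

```text
time: 4.72
ee_pos: [0.6018, 0.1059, 0.2095]
tcp_rot: [-179.9, 0.0, -110.9]
wrist_force: [-0.7, 0.1, 0.4]
opening: 0.0471
```

```bash
python3 - <<'E'
from h import *
p,r,o=pose(); print(w2b(p),o['tcp_rot'],o['wrist_force'],o['opening'])
a=viewer.camera('wrist')
cv2.imwrite('pics/w6.png',a)
print(plan(b2w([-.041,-.026,.2057]),-110.85))
E
```

```text
[-0.03926451 -0.02596422  0.2095272 ] [-1.79923647e+02  4.64111426e-02 -1.10855920e+02] [-0.74383413  0.1265559   0.44635566] 0.04709532513412842
(array([0.16491358, 0.01263897, 0.40845152]), np.float64(-0.01631737432188629))
```

View pics/w6.png

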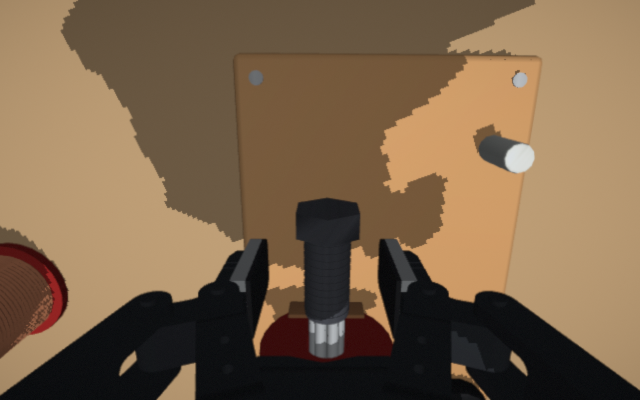

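>>> {"method": "move_arm", "body": {
  "commands": [
    {"claw":0.1,"travel":[0.05,0,0.35],"turn":0},
    {"claw":0.1,"travel":[0,0,0],"turn":0},
    {"claw":-1,"travel":[0,0,0],"turn":0},
    {"claw":-1,"travel":[0,0,0],"turn":0},
    {"claw":-1,"travel":[0,0,0],"turn":0}
  ],
  "squeeze": 60
}}

```text
time: 5.18
ee_pos: [0.6013, 0.1049, 0.2049]
tcp_rot: [-180.0, 0.0, -110.9]
wrist_force: [-0.3, -0.8, 2.6]
opening: 0.016
```

>>> {"method": "move_arm", "body": {
  "commands": [
    {"claw":-1,"travel":[0,0,0],"turn":0},
    {"claw":-1,"travel":[0,0,0],"turn":0}
  ]
}}

```text
time: 5.35
ee_pos: [0.6013, 0.1049, 0.2049]
tcp_rot: [-180.0, 0.0, -110.9]
wrist_force: [-1.3, -0.1, 2.4]
opening: 0.016
```

```bash
python3 - <<'E'
from h import *
p,r,o=pose(); print(w2b(p),o['tcp_rot'],o['wrist_force'],o['opening'])
a=viewer.camera('wrist')
cv2.imwrite('pics/w7.png',a)
E
```

```text
[-0.04039236 -0.02582506  0.20491154] [-1.79995727e+02  5.64255846e-03 -1.10888922e+02] [-1.28464108 -0.06784185  2.37443771] 0.016043133132426283
```

View pics/w7.png

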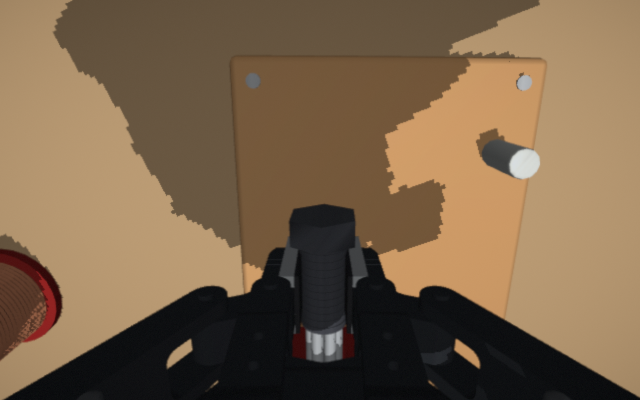

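>>> {"method": "move_arm", "body": {
  "commands": [
    {"claw":-1,"travel":[0.4,0,0],"turn":0},
    {"claw":-1,"travel":[0.8,0,0],"turn":0},
    {"claw":-1,"travel":[1,0,0],"turn":0},
    {"claw":-1,"travel":[1,0,0],"turn":0},
    {"claw":-1,"travel":[1,0,0],"turn":0}
  ]
}}

```text
time: 5.82
ee_pos: [0.5858, 0.0644, 0.2045]
tcp_rot: [180.0, -0.0, -110.9]
wrist_force: [0.3, 0.6, 0.1]
opening: 0.0159
```

```bash
python3 - <<'E'
from h import *
p,r,o=pose(); print(w2b(p),o['tcp_rot'],o['wrist_force'],o['opening'])
a=viewer.camera('wrist')
cv2.imwrite('pics/w8.png',a)
E
```

```text
[-0.08372091 -0.02576158  0.20454576] [ 1.79990115e+02 -1.57996957e-02 -1.10907986e+02] [0.32711035 0.62654448 0.14051472] 0.01588295759778741
```

View pics/w8.png

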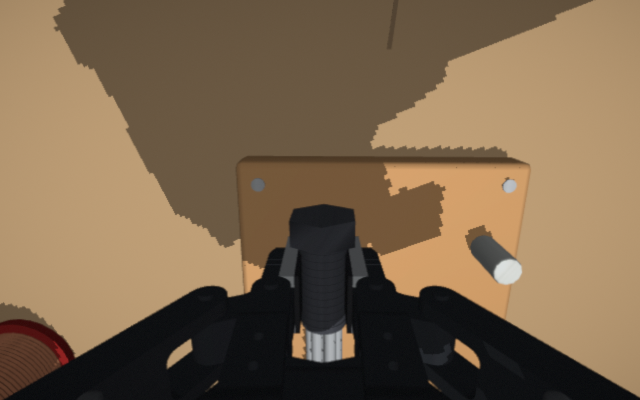

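>>> {"method": "move_arm", "body": {
  "commands": [
    {"claw":-1,"travel":[1,0,0],"turn":0},
    {"claw":-1,"travel":[1,0,0],"turn":0},
    {"claw":-1,"travel":[1,0,0],"turn":0},
    {"claw":-1,"travel":[1,0,0],"turn":0},
    {"claw":-1,"travel":[1,0,0],"turn":0}
  ]
}}

```text
time: 6.28
ee_pos: [0.568, 0.0179, 0.2045]
tcp_rot: [180.0, -0.0, -110.9]
wrist_force: [-0.1, 1.0, -1.2]
opening: 0.016
```

>>> {"method": "move_arm", "body": {
  "commands": [
    {"claw":-1,"travel":[0.5,0,0],"turn":0},
    {"claw":-1,"travel":[0,0,0],"turn":0},
    {"claw":-1,"travel":[0,0,0],"turn":0},
    {"claw":-1,"travel":[0,0,-2],"turn":0},
    {"claw":-1,"travel":[0,0,-2],"turn":0}
  ]
}}

```text
time: 6.7
ee_pos: [0.5663, 0.0146, 0.2439]
tcp_rot: [179.9, -0.1, -110.9]
wrist_force: [1.5, 0.5, -0.5]
opening: 0.0161
```

```bash
python3 - <<'E'
from h import *
p,r,o=pose(); print(p,w2b(p),o['tcp_rot'],o['wrist_force'],o['opening'])
a=viewer.camera('wrist')
cv2.imwrite('pics/w9.png',a)
s=viewer.camera('scene'); cv2.imwrite('pics/s9.png',cv2.resize(s[130:260,240:420],None,fx=4,fy=4))
E
```

```text
[0.56633791 0.01462085 0.24391963] [-0.13717256 -0.02530932  0.24391963] [ 1.79851726e+02 -5.45524801e-02 -1.10865658e+02] [ 1.47212754  0.49559172 -0.51386048] 0.01610625564365431
```

View pics/s9.png

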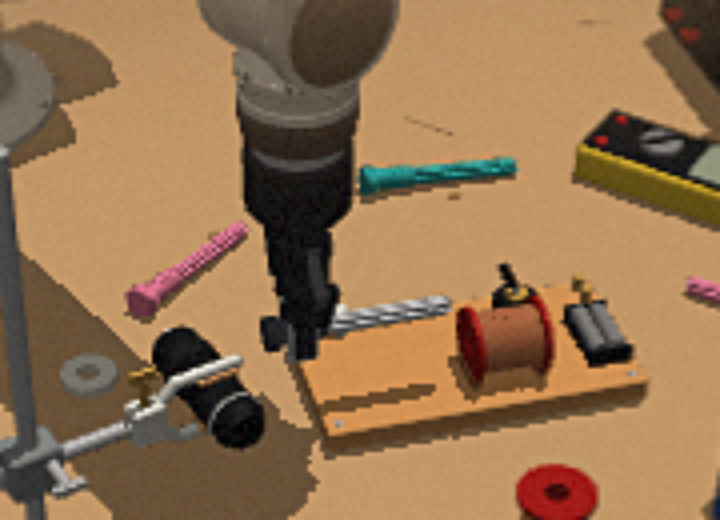

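View pics/w9.png

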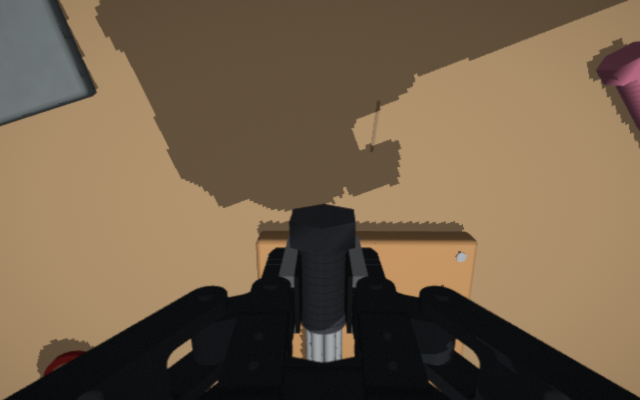

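```bash
python3 - <<'E'
from h import *
p,r,o=pose()
g=np.array([.43,-.13,.374]); n=15
y0=o['tcp_rot'][2]; dy=((175-y0+180)%360-180)
for i in range(n):
    y=y0+dy*(i)/n
    rr=R.from_euler('xyz',[180,0,y],degrees=True)
    print(i, np.round(rr.inv().apply((g-p)/n)*100,2), round(-dy/n,2))
E
```

```text
0 [ 1.23  0.51 -0.84] 4.94
1 [ 1.27  0.41 -0.84] 4.94
2 [ 1.3   0.3  -0.84] 4.94
3 [ 1.32  0.18 -0.84] 4.94
4 [ 1.33  0.07 -0.84] 4.94
5 [ 1.33 -0.05 -0.84] 4.94
6 [ 1.32 -0.16 -0.84] 4.94
7 [ 1.3  -0.27 -0.84] 4.94
8 [ 1.27 -0.39 -0.84] 4.94
9 [ 1.24 -0.49 -0.84] 4.94
10 [ 1.19 -0.6  -0.84] 4.94
11 [ 1.13 -0.7  -0.84] 4.94
12 [ 1.07 -0.79 -0.84] 4.94
13 [ 1.   -0.88 -0.84] 4.94
14 [ 0.92 -0.97 -0.84] 4.94
```

>>> {"method": "move_arm", "body": {
  "commands": [
    {"claw":-1,"travel":[1.23,0.51,-0.84],"turn":4.94},
    {"claw":-1,"travel":[1.27,0.41,-0.84],"turn":4.94},
    {"claw":-1,"travel":[1.3,0.3,-0.84],"turn":4.94},
    {"claw":-1,"travel":[1.32,0.18,-0.84],"turn":4.94},
    {"claw":-1,"travel":[1.33,0.07,-0.84],"turn":4.94}
  ]
}}

```text
time: 7.22
ee_pos: [0.5204, -0.034, 0.2861]
tcp_rot: [180.0, -0.0, -135.8]
wrist_force: [0.3, -0.2, -0.5]
opening: 0.0161
```

>>> {"method": "move_arm", "body": {
  "commands": [
    {"claw":-1,"travel":[1.33,-0.05,-0.84],"turn":4.94},
    {"claw":-1,"travel":[1.32,-0.16,-0.84],"turn":4.94},
    {"claw":-1,"travel":[1.3,-0.27,-0.84],"turn":4.94},
    {"claw":-1,"travel":[1.27,-0.39,-0.84],"turn":4.94},
    {"claw":-1,"travel":[1.24,-0.49,-0.84],"turn":4.94}
  ]
}}

```text
time: 7.63
ee_pos: [0.4746, -0.0823, 0.3283]
tcp_rot: [180.0, -0.0, -160.5]
wrist_force: [-0.3, -0.7, -1.1]
opening: 0.0162
```

>>> {"method": "move_arm", "body": {
  "commands": [
    {"claw":-1,"travel":[1.19,-0.6,-0.84],"turn":4.94},
    {"claw":-1,"travel":[1.13,-0.7,-0.84],"turn":4.94},
    {"claw":-1,"travel":[1.07,-0.79,-0.84],"turn":4.94},
    {"claw":-1,"travel":[1.0,-0.88,-0.84],"turn":4.94},
    {"claw":-1,"travel":[0.92,-0.97,-0.84],"turn":4.94}
  ]
}}

```text
time: 8.05
ee_pos: [0.4287, -0.1305, 0.3703]
tcp_rot: [180.0, -0.0, 174.8]
wrist_force: [-0.1, 1.3, -2.1]
opening: 0.0163
```

>>> {"method": "move_arm", "body": {
  "commands": [
    {"claw":-1,"travel":[0,0,0],"turn":0},
    {"claw":-1,"travel":[0,0,0],"turn":0},
    {"claw":-1,"travel":[0,0,0],"turn":0}
  ]
}}

```text
time: 8.3
ee_pos: [0.4293, -0.1301, 0.3698]
tcp_rot: [180.0, -0.0, 175.1]
wrist_force: [0.2, 0.3, -0.9]
opening: 0.016
```

```bash
python3 - <<'E'
from h import *
p,r,o=pose(); print(p,o['tcp_rot'],o['wrist_force'],o['opening'],o['time'])
cv2.imwrite('pics/w10.png',viewer.camera('wrist'))
s=viewer.camera('scene'); cv2.imwrite('pics/s10f.png',s); cv2.imwrite('pics/s10.png',cv2.resize(s[130:290,220:420],None,fx=3.7,fy=3.7))
s=viewer.camera('top'); cv2.imwrite('pics/t10f.png',s); cv2.imwrite('pics/t10.png',cv2.resize(s[100:290,280:460],None,fx=3.15,fy=3.15))
E
```

```text
[ 0.42933795 -0.1300676   0.36982955] [ 1.79978718e+02 -3.29348601e-02  1.75148800e+02] [ 0.19115217  0.32859033 -0.88851856] 0.016020016600115743 8.3
```

View pics/w10.png

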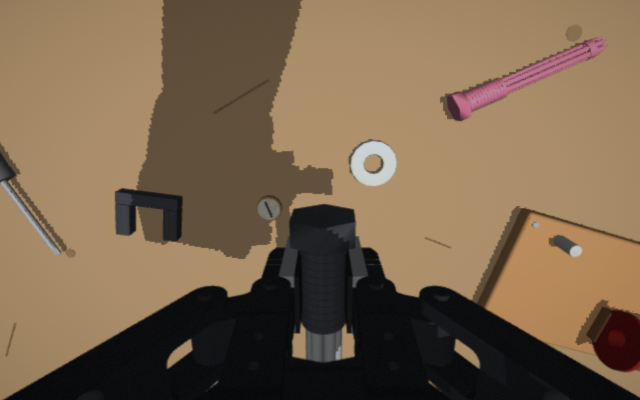

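View pics/s10.png

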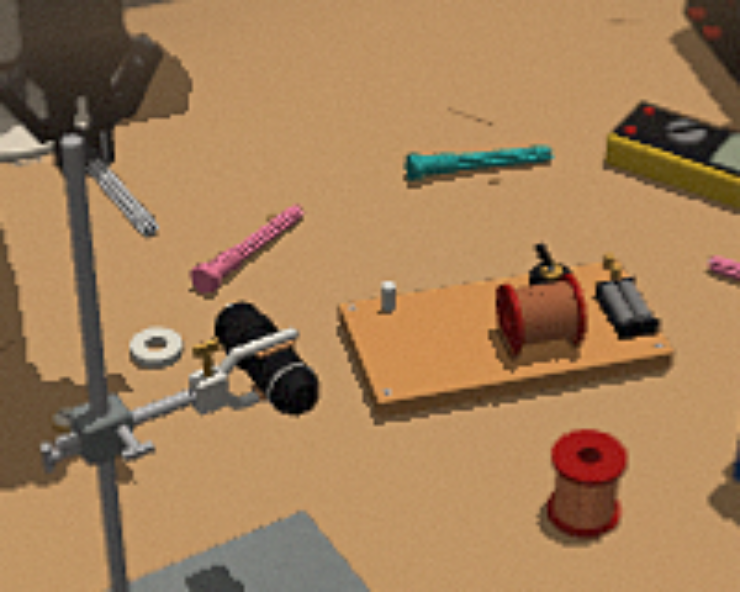

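View pics/t10.png

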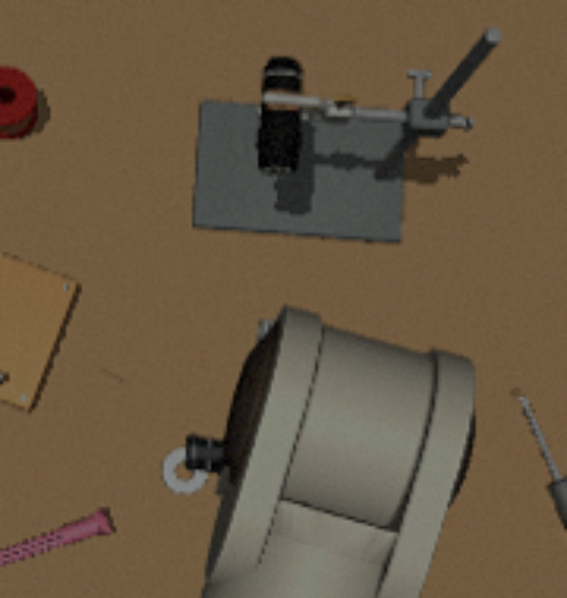

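```bash
python3 - <<'E'
from h import *
T=params('top');S=params('scene')
print('glass from top',atz([(367.9,153.5)],.219,T))
for c in ((.66275,-.14997,.21937,-.0894),(.66548,-.14872,.21914,-.112)):
    M=R.from_euler('z',c[3]).as_matrix()
    print(proj(np.array(c[:3]),T), proj(np.array(c[:3]),S),proj(M@[.094,0,0]+c[:3],S),proj(M@[.094,0,0]+c[:3],T))
p,r,o=pose()
pts=[p+r.apply([-d,0,.154]) for d in (.0,.05,.110)]
print(pts[2]); print((proj(pts,S)-[220,130]+.5)*3.7, (proj(pts,T)-[280,100]+.5)*3.15)
E
```

```text
glass from top [[ 0.66560681 -0.15009045  0.219     ]]
[[367.90577752 154.55562249]] [[282.2214042  215.30150742]] [[301.07253555 237.14675746]] [[369.9672582  119.31620519]]
[[367.37455922 153.53960227]] [[283.26199437 215.75769373]] [[301.38165445 237.9465963 ]] [[370.25483765 118.40934179]]
[ 0.5387592  -0.13923416  0.2157833 ]
[[ 85.74932015 152.2900304 ]
 [114.06952089 185.064402  ]
 [150.05782645 226.66948848]] [[261.18129855 463.09169464]
 [264.90138289 400.22215772]
 [269.23044284 325.65947105]]
```

```bash
python3 - <<'E'
from h import *
print(plan([.4958,-.1338,.373],174.7))
E
```

```text
(array([-6.6569387 ,  0.18112163, -0.31706595]), np.float64(0.42180537310309774))
```

>>> {"method": "move_arm", "body": {
  "commands": [
    {"claw":-1,"travel":[-1.3,0.1,-0.2],"turn":0.4},
    {"claw":-1,"travel":[-1.3,0.1,-0.15],"turn":0},
    {"claw":-1,"travel":[-1.2,0,0],"turn":0},
    {"claw":-1,"travel":[-0.7,0,0],"turn":0},
    {"claw":-1,"travel":[-0.3,0,0],"turn":0}
  ]
}}

```text
time: 8.87
ee_pos: [0.4779, -0.1326, 0.3734]
tcp_rot: [180.0, -0.1, 174.7]
wrist_force: [0.1, 0.5, -1.6]
opening: 0.0165
```

>>> {"method": "move_arm", "body": {
  "commands": [
    {"claw":-1,"travel":[0,0,0],"turn":0},
    {"claw":-1,"travel":[0,0,0],"turn":0},
    {"claw":-1,"travel":[0,0,0],"turn":0}
  ]
}}

```text
time: 9.12
ee_pos: [0.4766, -0.1327, 0.3742]
tcp_rot: [180.0, -0.0, 174.6]
wrist_force: [-0.2, -1.0, -0.2]
opening: 0.0163
```

```bash
python3 - <<'E'
from h import *
print(plan([.4958,-.1338,.373],174.7)); p,r,o=pose(); print(p,o['tcp_rot'],o['wrist_force'])
T=params('top');S=params('scene')
s=viewer.camera('scene'); t=viewer.camera('top'); cv2.imwrite('pics/s11f.png',s);cv2.imwrite('pics/t11f.png',t)
pts=[p+r.apply([-d,0,.154]) for d in (.05,.110)]
c=np.array([.665,-.1495,.219]); M=R.from_euler('z',-5.3,degrees=True).as_matrix()
pts+= [M@[d,0,0]+c for d in (-.06,0,.094)]
out=[]
for im,P,(x,y) in ((s,S,(245,165)),(t,T,(330,105))):
    k=8;b=cv2.resize(im[y:y+85,x:x+75],None,fx=k,fy=k,interpolation=cv2.INTER_CUBIC)
    b2=b.copy()
    for i,q in enumerate(proj(pts,P)): cv2.circle(b2,tuple(np.int32((q-[x,y]+.5)*k)),4,(0,255,0) if i<2 else (0,0,255),1)
    out.append(b2)
cv2.imwrite('pics/c11.png',cv2.resize(np.hstack(out),None,fx=.66,fy=.66))
E
```

```text
(array([-1.92451304,  0.07523508,  0.11695385]), np.float64(-0.07919857229069294))
[ 0.47656942 -0.1327449   0.37417487] [ 1.79999889e+02 -1.58791342e-02  1.74620801e+02] [-0.1913839  -1.00883585 -0.15564049]
```

View pics/c11.png

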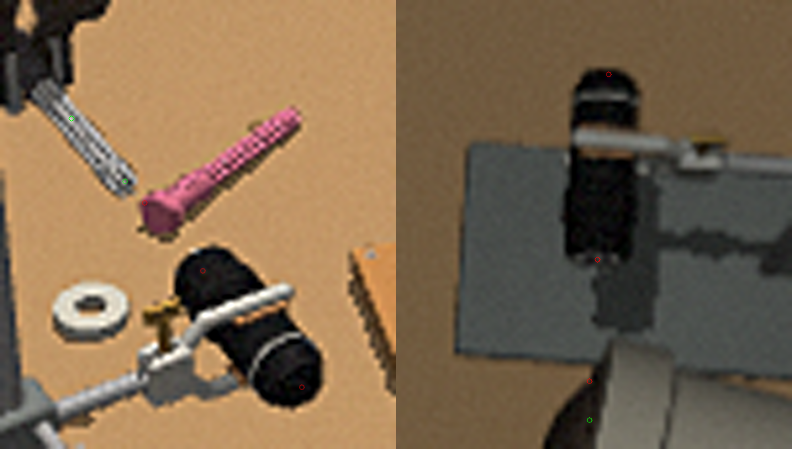

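>>> {"method": "move_arm", "body": {
  "commands": [
    {"claw":-1,"travel":[-0.5,0.05,0.1],"turn":0},
    {"claw":-1,"travel":[-0.6,0,0],"turn":0},
    {"claw":-1,"travel":[-0.5,0,0],"turn":0},
    {"claw":-1,"travel":[-0.3,0,0],"turn":0},
    {"claw":-1,"travel":[0,0,0],"turn":0}
  ]
}}

```text
time: 9.63
ee_pos: [0.4966, -0.1341, 0.3729]
tcp_rot: [180.0, -0.0, 174.6]
wrist_force: [-0.2, -0.4, -1.2]
opening: 0.0161
```

>>> {"method": "move_arm", "body": {
  "commands": [
    {"claw":-1,"travel":[0,0,0],"turn":0},
    {"claw":-1,"travel":[0,0,0],"turn":0},
    {"claw":-1,"travel":[0,0,0],"turn":0}
  ]
}}

```text
time: 9.88
ee_pos: [0.4958, -0.1341, 0.3732]
tcp_rot: [-180.0, -0.0, 174.6]
wrist_force: [-0.9, -0.0, -0.9]
opening: 0.0162
```

```bash
python3 - <<'E'
from h import *
print(plan([.4958,-.1338,.373],174.7)); p,r,o=pose(); print(p,o['tcp_rot'],o['wrist_force'],np.abs(o['qd']).max())
T=params('top');S=params('scene')
s=viewer.camera('scene'); t=viewer.camera('top'); cv2.imwrite('pics/s12f.png',s);cv2.imwrite('pics/t12f.png',t);cv2.imwrite('pics/w12.png',viewer.camera('wrist'))
pts=[p+r.apply([-d,0,.154]) for d in (.02,.05,.110)]
c=np.array([.665,-.1495,.219]); M=R.from_euler('z',-5.3,degrees=True).as_matrix()
pts+= [M@[d,0,0]+c for d in (-.06,0,.094)]
print(pts)
for n,im,P,(x,y) in (('s',s,S,(245,170)),('t',t,T,(340,105))):
    k=10;b=cv2.resize(im[y:y+60,x:x+75],None,fx=k,fy=k,interpolation=cv2.INTER_CUBIC)
    for i,q in enumerate(proj(pts,P)): cv2.circle(b,tuple(np.int32((q-[x,y]+.5)*k)),4,(0,255,0) if i<3 else (0,0,255),1)
    cv2.imwrite(f'pics/c12{n}.png',b)
E
```

```text
(array([0.00300151, 0.02890083, 0.01964167]), np.float64(-0.08751888095270033))
[ 0.49580277 -0.13409055  0.37319642] [-1.79998625e+02 -6.53947194e-03  1.74612481e+02] [-0.85031558 -0.02752257 -0.92783284] 0.10108335026146784
[array([ 0.51569657, -0.1359704 ,  0.21919414]), array([ 0.54556405, -0.13878715,  0.21919071]), array([ 0.60529899, -0.14442063,  0.21918387]), array([ 0.60525652, -0.14395776,  0.219     ]), array([ 0.665 , -0.1495,  0.219 ]), array([ 0.75859812, -0.15818284,  0.219     ])]
```

View pics/c12s.png

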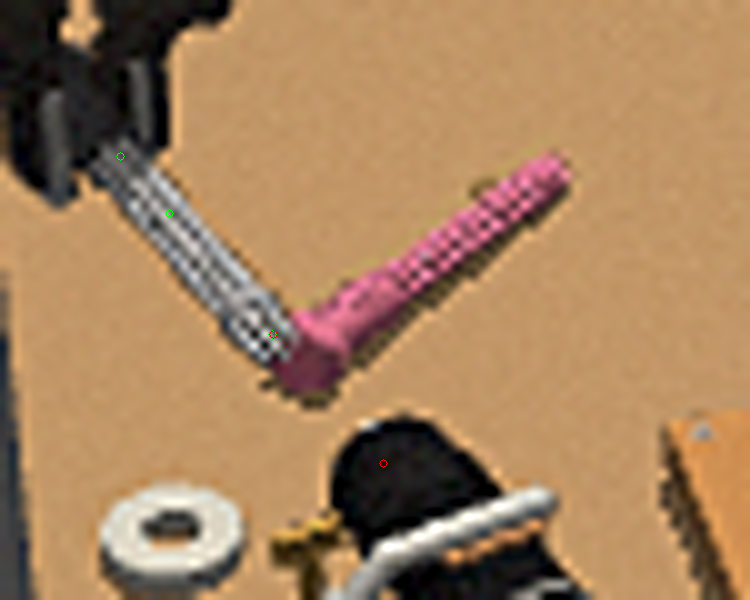

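View pics/c12t.png

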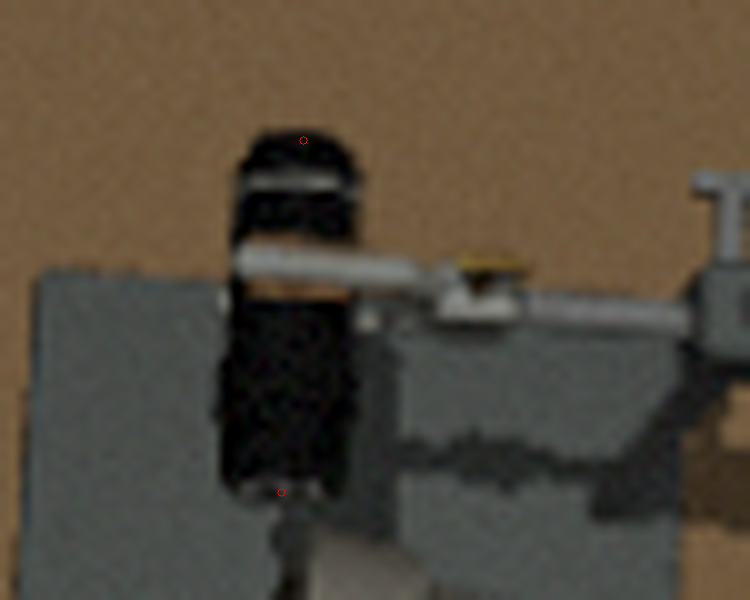

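View pics/w12.png

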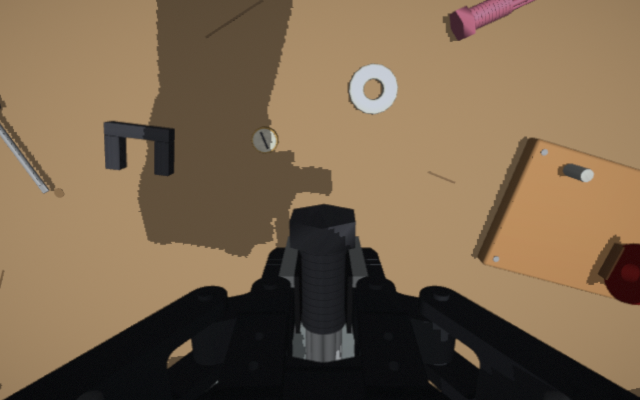

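>>> {"method": "move_arm", "body": {
  "commands": [
    {"claw":-1,"travel":[0.3,0,0],"turn":0},
    {"claw":-1,"travel":[0,0,0],"turn":0},
    {"claw":-1,"travel":[0,0,0],"turn":0},
    {"claw":-1,"travel":[0,0,0],"turn":0},
    {"claw":-1,"travel":[0,0,0],"turn":0}
  ]
}}

```text
time: 10.45
ee_pos: [0.4929, -0.1338, 0.3732]
tcp_rot: [-180.0, 0.0, 174.6]
wrist_force: [0.5, -0.5, -1.2]
opening: 0.0158
```

>>> {"method": "move_arm", "body": {
  "commands": [
    {"claw":-1,"travel":[0,0,0],"turn":0},
    {"claw":-1,"travel":[0,0,0],"turn":0},
    {"claw":-1,"travel":[0,0,0],"turn":0},
    {"claw":-1,"travel":[0,0,0],"turn":0},
    {"claw":-1,"travel":[0,0,0],"turn":0}
  ]
}}

```text
time: 10.87
ee_pos: [0.4929, -0.1338, 0.3732]
tcp_rot: [180.0, -0.0, 174.6]
wrist_force: [-0.3, 0.5, -1.2]
opening: 0.016
```

```bash
python3 - <<'E'
from h import *
p,r,o=pose(); print(p,o['tcp_rot'],o['wrist_force'],o['opening'],o['time'],np.abs(o['qd']).max())
s=viewer.camera('scene'); cv2.imwrite('pics/s13.png',cv2.resize(s[140:290,200:430],None,fx=3.4,fy=3.4))
E
```

```text
[ 0.49292591 -0.13383895  0.37316298] [ 1.79999727e+02 -2.54459308e-03  1.74610680e+02] [-0.30825402  0.49040263 -1.21015724] 0.016024430109576923 10.8667 0.13696848093104833
```

View pics/s13.png

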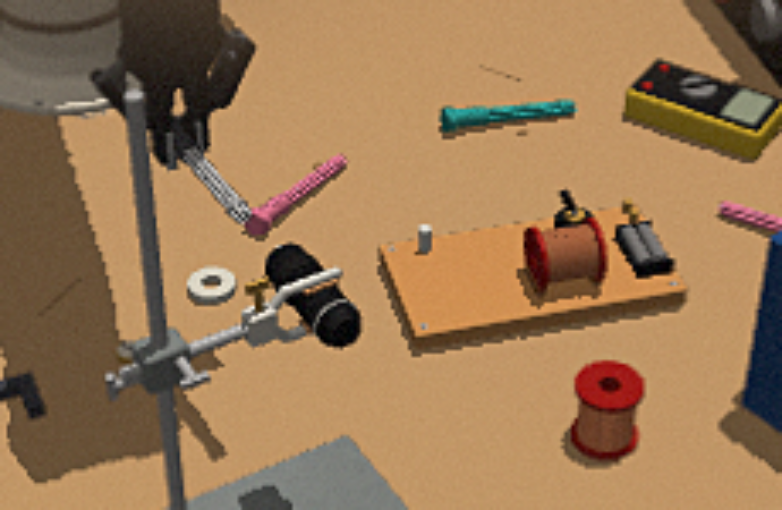

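The picture shows the core held in line with the barrel, points at about (243,215) and barrel front at about (280,260). The toggle is off at (565,200) and the bystanders in view are where they were.

```bash
python3 -c "
from workcell import bot
print(bot.job_done())"
```

```text
the job is handed in; nothing more can be done
None
```

I threw the toggle fully over to off, gripped the core by its threaded sleeve and drew it about 97 mm straight out of the coil. It is now held level in front of the inspection camera, and I handed the job in at about 11 s.

**Toggle:** it met its end stop at about 13 N. In the scene picture its tip sat within about half a pixel of the fully-off position, and the last picture still shows it off.

**Grip:** the core is held steadily at 16 mm opening under a 60 N squeeze, and it did not slip in the wrist pictures. The arm was still at hand-in.

**Position in front of the lens:** I estimate the points are 57 to 63 mm from the glass, within about 3 mm of the lens axis sideways and in height, and within about 2° of square.

**Bystanders:** nothing touched the camera. The bystanders visible in the last scene picture looked unmoved; I did not measure them.

**Checks that disagreed or were weak:**
- **Camera position:** fitting the barrel with its listed size left errors of 1 to 2 pixels. A fit with its size left free gave a smaller barrel and moved the glass about 3 mm. I used a position between the two, with the height agreeing at 219 mm.
- **Points:** they appeared about 4 to 6 mm further forward than predicted, so I backed off 3 mm.
- **Sideways position:** the arm hid the core from the top camera at the end, so this rests on the calibration and the arm's reported position.

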